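# Find and switch off the lamp key left latched

## Task

One of the four lamp keys on the grey control unit has been left latched down, which leaves its lamp on. Tap all four keys in turn with a fingertip, from the robot's left to its right, so lightly that no key changes its state, and lift off; then press the latched key home and let it spring up, so that all four keys are up. Latch no other key, pick nothing up, and leave everything that lies around the keys where it is.

Things in the scene. Friction and masses are not known exactly. Their poses are not given: they have to be found in the camera images.
- lampbox: Lamp control unit, fixed to the desk: light grey case 180 mm deep (x), 250 mm wide (y), 62 mm high; on its flat top, near the edge facing the robot, a black strip with four pale keys. Origin: centre of its underside; z up, +y along the row to the robot's left, x away from the robot, turned up to 20 degrees. Key centres: x = -40 mm, y = +63, +21, -21, -63 mm.
- key_a: One of four identical keys; which key has which place in the row differs from run to run. Origin: fixed point on the case top (62 mm above the desk) under the middle of the cap, axes as the unit's; it stays put when the key is pressed. Pale cap 30 mm (x) by 24 mm (y), 18 mm from the next; its flat top is 14 mm above this origin when up, 9.5 mm when latched, 5 mm when pressed home.
- key_b: One of four identical keys; which key has which place in the row differs from run to run. Origin: fixed point on the case top (62 mm above the desk) under the middle of the cap, axes as the unit's; it stays put when the key is pressed. Pale cap 30 mm (x) by 24 mm (y), 18 mm from the next; its flat top is 14 mm above this origin when up, 9.5 mm when latched, 5 mm when pressed home.
- key_c: One of four identical keys; which key has which place in the row differs from run to run. Origin: fixed point on the case top (62 mm above the desk) under the middle of the cap, axes as the unit's; it stays put when the key is pressed. Pale cap 30 mm (x) by 24 mm (y), 18 mm from the next; its flat top is 14 mm above this origin when up, 9.5 mm when latched, 5 mm when pressed home.
- key_d: One of four identical keys; which key has which place in the row differs from run to run. Origin: fixed point on the case top (62 mm above the desk) under the middle of the cap, axes as the unit's; it stays put when the key is pressed. Pale cap 30 mm (x) by 24 mm (y), 18 mm from the next; its flat top is 14 mm above this origin when up, 9.5 mm when latched, 5 mm when pressed home.
- cap_a (a joint): Downward travel of key_a's cap (m): 0 up, 0.0045 latched, 0.009 end stop. It moves from 1.2 N, 0.4 N per mm, about 5 N at the stop. An up key springs back after a light tap, but latches if let go from below 6 mm. The latched key does not give until 2.8 N; pushed below 7 mm (4 N) it is freed and springs up when let go. Exactly one key is latched at the start.
- cap_b (a joint): Downward travel of key_b's cap (m): 0 up, 0.0045 latched, 0.009 end stop. It moves from 1.2 N, 0.4 N per mm, about 5 N at the stop. An up key springs back after a light tap, but latches if let go from below 6 mm. The latched key does not give until 2.8 N; pushed below 7 mm (4 N) it is freed and springs up when let go. Exactly one key is latched at the start.
- cap_c (a joint): Downward travel of key_c's cap (m): 0 up, 0.0045 latched, 0.009 end stop. It moves from 1.2 N, 0.4 N per mm, about 5 N at the stop. An up key springs back after a light tap, but latches if let go from below 6 mm. The latched key does not give until 2.8 N; pushed below 7 mm (4 N) it is freed and springs up when let go. Exactly one key is latched at the start.
- cap_d (a joint): Downward travel of key_d's cap (m): 0 up, 0.0045 latched, 0.009 end stop. It moves from 1.2 N, 0.4 N per mm, about 5 N at the stop. An up key springs back after a light tap, but latches if let go from below 6 mm. The latched key does not give until 2.8 N; pushed below 7 mm (4 N) it is freed and springs up when let go. Exactly one key is latched at the start.
- jar: Amber sample jar with black lid, 34 mm across, 46 mm high, standing loose on the rear half of the unit's top (62 mm). Origin: centre of its underside. Leave it alone.
- holder: Round aluminium sample holder, 51 mm across, 9 mm high, lying loose on the rear half of the unit's top. Origin: centre of its underside. Leave it alone.
- marker: Blue marker pen with dark cap, 130 mm long, 15 mm thick, lying on the desk in front of the unit, roughly parallel to the row. Origin: about its middle, on the desk. Leave it alone.
- beaker: Glass beaker, 70 mm across, 85 mm high, on the desk to the right. Origin: centre of its underside. Leave it alone.
- spatula: Double-ended steel lab spatula, 190 mm long, 12 mm wide, 6 mm high, lying on the desk to the right. Origin: about its middle, on the desk. Leave it alone.
- mouse: Dark computer mouse, 105 by 62 by 32 mm, on the desk to the left. Origin: centre of its underside. Leave it alone.
- washbottle: White wash bottle with red cap and spout, 64 mm across, about 170 mm high, on the desk to the left. Origin: centre of its underside. Leave it alone.

How it is judged (in metres and radians):
On the way, in this order (a step that is already met when the one before it is completed fails the run):
1. the first (leftmost) key from the left is touched with a finger (over 0.3 N) (((contact force between the fingers and key_a above 0.3 N and y of key_a in the frame of lampbox between 0.048 and 0.078 m) or (contact force between the fingers and key_b above 0.3 N and y of key_b in the frame of lampbox between 0.048 and 0.078 m) or (contact force between the fingers and key_c above 0.3 N and y of key_c in the frame of lampbox between 0.048 and 0.078 m) or (contact force between the fingers and key_d above 0.3 N and y of key_d in the frame of lampbox between 0.048 and 0.078 m))), for 0.04 s.
2. the second key from the left is touched with a finger (over 0.3 N) (((contact force between the fingers and key_a above 0.3 N and y of key_a in the frame of lampbox between 0.006 and 0.036 m) or (contact force between the fingers and key_b above 0.3 N and y of key_b in the frame of lampbox between 0.006 and 0.036 m) or (contact force between the fingers and key_c above 0.3 N and y of key_c in the frame of lampbox between 0.006 and 0.036 m) or (contact force between the fingers and key_d above 0.3 N and y of key_d in the frame of lampbox between 0.006 and 0.036 m))), for 0.04 s.
3. the third key from the left is touched with a finger (over 0.3 N) (((contact force between the fingers and key_a above 0.3 N and y of key_a in the frame of lampbox between -0.036 and -0.006 m) or (contact force between the fingers and key_b above 0.3 N and y of key_b in the frame of lampbox between -0.036 and -0.006 m) or (contact force between the fingers and key_c above 0.3 N and y of key_c in the frame of lampbox between -0.036 and -0.006 m) or (contact force between the fingers and key_d above 0.3 N and y of key_d in the frame of lampbox between -0.036 and -0.006 m))), for 0.04 s.
4. the fourth (rightmost) key from the left is touched with a finger (over 0.3 N) (((contact force between the fingers and key_a above 0.3 N and y of key_a in the frame of lampbox between -0.078 and -0.048 m) or (contact force between the fingers and key_b above 0.3 N and y of key_b in the frame of lampbox between -0.078 and -0.048 m) or (contact force between the fingers and key_c above 0.3 N and y of key_c in the frame of lampbox between -0.078 and -0.048 m) or (contact force between the fingers and key_d above 0.3 N and y of key_d in the frame of lampbox between -0.078 and -0.048 m))), for 0.04 s.
5. after the four taps the fingers are off the keys and the latched key is still down (contact force between the fingers and key_a below 0.1 N and contact force between the fingers and key_b below 0.1 N and contact force between the fingers and key_c below 0.1 N and contact force between the fingers and key_d below 0.1 N and value of joint any of cap_a, cap_b, cap_c, cap_d above 0.0035 m), for 0.1 s.
6. the latched key has been pressed home and has sprung up: all four keys are up (value of joint each of cap_a, cap_b, cap_c, cap_d below 0.0015 m), for 0.2 s.
At the end, for the whole second after the job is handed in: All four keys are up (each less than 1.5 mm down), and the jar, sample holder, marker, beaker, spatula, mouse and wash bottle are within 15 mm of where they were (all of step 6 and distance of each of jar, holder, beaker, marker, spatula, mouse, washbottle from where it was at the start of the episode below 0.015 m); the robot touches nothing.
It fails at once if a second key is pressed down to its latching depth (over 5.8 mm) while another is latched ((value of joint cap_a above 0.0058 m and value of joint cap_b above 0.0035 m) or (value of joint cap_a above 0.0058 m and value of joint cap_c above 0.0035 m) or (value of joint cap_a above 0.0058 m and value of joint cap_d above 0.0035 m) or (value of joint cap_b above 0.0058 m and value of joint cap_a above 0.0035 m) or (value of joint cap_b above 0.0058 m and value of joint cap_c above 0.0035 m) or (value of joint cap_b above 0.0058 m and value of joint cap_d above 0.0035 m) or (value of joint cap_c above 0.0058 m and value of joint cap_a above 0.0035 m) or (value of joint cap_c above 0.0058 m and value of joint cap_b above 0.0035 m) or (value of joint cap_c above 0.0058 m and value of joint cap_d above 0.0035 m) or (value of joint cap_d above 0.0058 m and value of joint cap_a above 0.0035 m) or (value of joint cap_d above 0.0058 m and value of joint cap_b above 0.0035 m) or (value of joint cap_d above 0.0058 m and value of joint cap_c above 0.0035 m)).
It fails at once if a loose thing around the keys is moved by more than 15 mm or lifted (distance of any of jar, holder, beaker, marker, spatula, mouse, washbottle from where it was at the start of the episode above 0.015 m).
It also fails if it takes over 45 s, if anything falls off the work surface, if the arm or the gripper's body presses on something with over 40 N, if the wrist force passes 120 N, or if a joint passes its speed limit or range.

## Robot

A 6-joint arm with a two-finger parallel gripper is mounted at the origin on the work surface. World frame = base frame: x ahead of the robot, y to its left, z up, the work surface at z = 0. Lengths are in mm, angles in rad, forces in N, time in s.
With the tool pointing down it reaches from about 275 to 750 mm from the base axis. Payload 10.2 kg.
Tool frame: the origin (TCP) lies midway between the tips of the shut fingers; the grasp point (between the pads) lies 19 mm behind it (ctrl.grip_depth is the distance from the TCP to the grasp point, in mm); y points along the fingers, x is the direction in which the jaws open and shut, and the axes are right-handed (so a half turn about y gives the same grasp; the last joint's range is limited). The gripper opens to 85 mm and grips with 20 to 120 N. Pads are 22 mm wide; open, the fingers measure 114 mm over their backs; the gripper's body (76 mm by 85 mm) begins 54 mm behind the grasp point. The pads swing forward as they close: fully open they stand 13 mm farther back than shut.
Start: joints at [0.898, 0.313, 1.498, -0, 1.331, -0.223], TCP at [228.275, 472.78, 203.994] pointing down, gripper open.
Joint ranges: [-2.94, 2.94], [-0.97, 2.17], [0.19, 2.56], [-1.23, 4.37], [0.02, 3.11], [-2.88, 2.88]. Speed limits (rad/s): [2.39, 2.39, 3.01, 3.14, 3.14, 3.14].

## Interface

Orientations are given as a unit quaternion [w, x, y, z].
In Python, from rig import ctrl gives the robot as it stands. The module is installed in compiled form; this text tells all that it offers.
- The arm moves only by the tool drive_tool, never from a script. Its arguments are lists of equal length, an entry for each row: "gripper": the closure, from 0 (fully open) to 1 (shut); "offset": the shift along the tool's x, y, z in m, a list of three; "turn": the turn about the tool's y in degrees. In form: {"gripper": [gripper, ...], "offset": [[tx, ty, tz], ...], "turn": [turn, ...]}. A call has 1 to 20 rows; each row shifts and turns the commanded pose from where the row before left it, along the tool's axes as they then stand; what a row does not reach is not made up. A row lasts 1/12 s, in which the tool goes at most 41.7 mm and 7.16 degrees, less where a joint would pass 70% of its speed; a pose out of reach is approached as far as the arm can. A call is refused whole if a number of a shift passes 0.0417 or a number of a turn 7.16, either way. A call with a gripper value outside its range is refused whole. The fingers move at their own pace and stop on an object; "force" is the grip in N (left out, the last holds). Time passes only in rows, so rows that do not move let the fingers close. It gives the time, the measured TCP pose, the force and the opening at its end, in the units of the state.
- ctrl.sense(): the state, without advancing time (a new reading comes with each control period).
- ctrl.capture(name): name is "scene" or "top" or "wrist"; returns (picture, depth): 384x512x3 uint8, red, green, blue; 384x512 float32, mm along the optical axis (not along the pixel's ray), 0 where there is no reading.
- ctrl.camera_params(name): a dict with "fovy" (degrees; the focal length in pixels is half the picture's height over the tangent of half this angle, whatever the lens; pixels are square), "cx", "cy" (the principal point, pixels), "view" (4x4, takes a point from world to camera coordinates); the wrist camera has in their place "tool_from_camera" (4x4, takes a point from camera to tool coordinates, whose origin is the TCP and whose axes are the tool frame's). Camera axes: x right, y down, z forward; pixel columns grow to the right and rows downward; lengths in mm; the calibration is good to about 2 mm. The wrist camera is an equidistant fisheye: a pixel r from the principal point sees the ray r / f radians off the axis. A picture is of the moment at which its call begins: read the wrist's pose just before it. camera_params takes no time and is no camera call.
- ctrl.finish_job(): hands the job in, once; it reports no verdict.
Trained networks look in the newest picture that a camera, given by its name, has taken for a name from the list of things; names that differ only in an ending like _2 or _b are one class to them, and where a whole thing is asked for, a point or a joint stands for the part that bears it (a point fixed in the world has none). Each returns a list of dicts, best first, with "score" (0 to 1); they miss things now and then, are a little off and sometimes report something else, mostly with a low value. They report only what shows in the picture. A call takes as long as a camera call.
- ctrl.boxes_of(camera, query): "centre" ([x, y, z] in mm, in the coordinates of the camera as it stood for that picture, good to about 4 mm: the middle of the surface that is visible of it).
- ctrl.regions_of(camera, query): "mask" (384x512 bool, what is visible of it).
- ctrl.pinpoint(camera, query): "centre" ([x, y, z] in mm, in the coordinates of the camera as it stood for that picture, good to about 4 mm: a listed point, or the origin of a listed thing).
The state is a dict: "time_s": time; "joints": joint angles; "dq": joint speeds; "tau": joint torques, N m; "eef_pos": TCP position; "ee_rot": TCP orientation; "force": force on the tool from outside, world axes, zero at the start; "wrist_torque": the same for the moment, N m; "grip_width": opening from 0.0 (shut) to 1.0 (fully open).
Only numpy, scipy, OpenCV 4.12 (cv2) and the standard library are available. Lean on these libraries where they do the work, as an engineer would, in place of code of your own. Each camera call takes 0.05 s, during which the arm holds its last target.

## Working session

There is one attempt and no reset: what is moved stays moved. The work goes in short steps, Python scripts to look and compute and a tool call to move; the robot and the scene stay as the last step left them, time stands still between calls to the robot, and variables do not carry over. Pictures are saved under pics/ and viewed, and the job is handed in when it is done.

Besides the shell and the picture viewer there is one more tool, called after "Emit:" in YAML: its name, and indented under it one key for each argument. drive_tool: Moves the arm, as the interface text tells. Its arguments: {"type":"object","properties":{"gripper":{"type":"array","items":{"type":"number"}},"offset":{"type":"array","items":{"type":"array","items":{"type":"number"}}},"turn":{"type":"array","items":{"type":"number"}},"force":{"type":"number"}},"required":["gripper","offset","turn"]}

```bash
mkdir -p pics; python3 - <<'E'
from rig import ctrl
import cv2,numpy as np
s=ctrl.sense()
for k,v in s.items(): print(k,np.round(v,4))
for c in ["scene","top"]:
    p,d=ctrl.capture(c); cv2.imwrite(f"pics/{c}0.png",p[:,:,::-1]); np.savez(f"{c}0.npz",p=p,d=d)
    print(c,ctrl.camera_params(c))
    for q in ["lampbox","key_a"]:
        for r in ctrl.pinpoint(c,q)[:5]:
            V=np.array(ctrl.camera_params(c)["view"]); w=np.linalg.inv(V)@np.append(r["centre"],1)
            print(q,round(r["score"],2),w[:3].round(1))
print(ctrl.camera_params("wrist"))
E
```

```text
time_s 0.0
joints [ 0.8976  0.3134  1.4985 -0.      1.331  -0.2234]
dq [ 0.0008  0.0016 -0.0006 -0.0007 -0.0003  0.001 ]
tau [-9.00000e-04 -4.12274e+01 -2.59738e+01 -3.00000e-04  4.40000e-03
 -0.00000e+00]
eef_pos [228.0855 472.5401 203.43  ]
ee_rot [-0.5987  0.5991  0.3755 -0.3763]
force [-0.2999 -0.0365  0.2898]
wrist_torque [-0.0595  0.0091 -0.0066]
grip_width 1.0008
scene {'fovy': 44.9115114309421, 'cx': 256.5060572975727, 'cy': 190.20989481116987, 'view': array([[ 2.54313346e-01,  9.67098113e-01, -6.77948792e-03,
        -1.53662763e+02],
       [ 8.34322757e-01, -2.22932454e-01, -5.04189109e-01,
        -3.63724186e+02],
       [-4.89111704e-01,  1.22565738e-01, -8.63566663e-01,
         1.84707553e+03],
       [ 0.00000000e+00,  0.00000000e+00,  0.00000000e+00,
         1.00000000e+00]])}
lampbox 0.67 [553.6  -3.9   4.5]
key_a 0.63 [514.1   8.5  63.7]
key_a 0.61 [517.3 -34.2  60.2]
key_a 0.59 [524.3 -74.2  68. ]
top {'fovy': 56.5648419972775, 'cx': 252.19270086380362, 'cy': 191.72805791339948, 'view': array([[ 1.28702950e-02, -9.99630439e-01,  2.39445537e-02,
         8.395260
[... 200 characters left out ...]
00,  0.00000000e+00,  0.00000000e+00,
         1.00000000e+00]])}
lampbox 0.9 [554.4  -9.   -1.3]
lampbox 0.69 [508.3   9.8  65.7]
lampbox 0.56 [ 585.5 -334.2    1.2]
key_a 0.7 [523.8 -69.4  59.4]
key_a 0.62 [509.2  12.1  61. ]
key_a 0.52 [506.6  49.1  64.4]
{'fovy': 65.70646984690485, 'cx': 247.48417757399986, 'cy': 187.38426327886822, 'tool_from_camera': array([[ 9.99999629e-01,  1.81103267e-05, -8.61238347e-04,
        -3.13268518e-01],
       [ 8.35586023e-04, -2.63443393e-01,  9.64674495e-01,
        -1.70294753e+02],
       [-2.09416982e-04, -9.64674856e-01, -2.63443310e-01,
         6.66985207e+01],
       [ 0.00000000e+00,  0.00000000e+00,  0.00000000e+00,
         1.00000000e+00]])}
```

View pics/scene0.png

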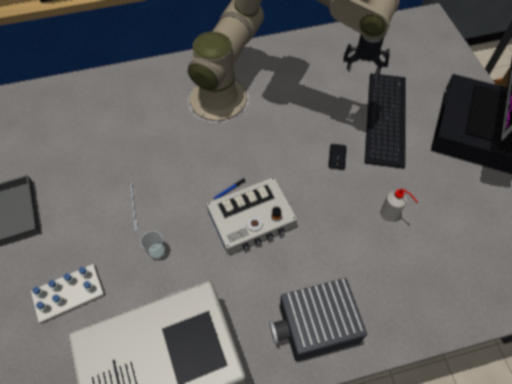

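View pics/top0.png

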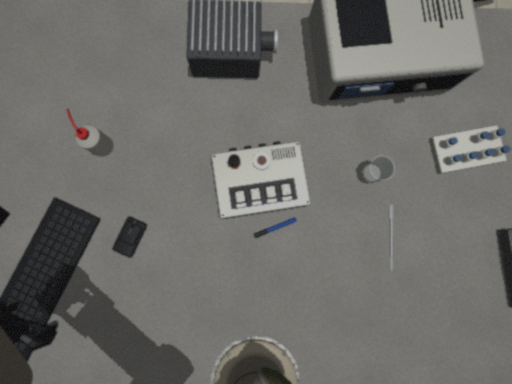

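```bash
cat > h.py <<'E'
from rig import ctrl
import cv2,numpy as np
from scipy.spatial.transform import Rotation as R
def RT(s): 
    q=s["ee_rot"]; return R.from_quat([q[1],q[2],q[3],q[0]]).as_matrix()
def backproj(c,z,uv):
    P=ctrl.camera_params(c); f=192/np.tan(np.radians(P["fovy"]/2)); V=np.array(P["view"])
    uv=np.atleast_2d(uv).astype(float)
    r=np.c_[(uv[:,0]-P["cx"])/f,(uv[:,1]-P["cy"])/f,np.ones(len(uv))]
    Rm=V[:3,:3]; o=-Rm.T@V[:3,3]; d=r@Rm
    return o+d*((z-o[2])/d[:,2])[:,None]
E
python3 - <<'E'
from h import *
s=ctrl.sense(); print(RT(s).round(3))
for c in ["top","scene"]:
    ctrl.capture(c)
    for q in ["lampbox","jar","holder","marker","beaker","washbottle","mouse","spatula"]:
        for r in ctrl.pinpoint(c,q)[:1]:
            V=np.array(ctrl.camera_params(c)["view"]); w=np.linalg.inv(V)@np.append(r["centre"],1)
            print(c,q,round(r["score"],2),w[:3].round(1))
    r=ctrl.regions_of(c,"lampbox")
    m=r[0]["mask"].astype(np.uint8)
    ct=max(cv2.findContours(m,0,2)[0],key=cv2.contourArea)[:,0]
    w=backproj(c,62,ct)[:,:2].astype(np.float32)
    print(cv2.minAreaRect(w), r[0]["score"])
E
```

```text
[[ 0.435 -0.    -0.901]
 [ 0.901 -0.     0.435]
 [-0.    -1.     0.   ]]
top lampbox 0.64 [554.7  -7.4   4.7]
top jar 0.61 [595.7  67.8  62. ]
top holder 0.78 [601.9  -6.1  60.5]
top marker 0.56 [ 4.283e+02 -5.820e+01  3.000e-01]
top beaker 0.56 [ 5.844e+02 -3.327e+02 -3.000e-01]
top washbottle 0.85 [651.  456.5  -1.7]
top mouse 0.96 [392.4 357.1  -3.1]
top spatula 0.74 [ 396.4 -385.5    1.1]
((556.24755859375, -4.6338348388671875), (191.2003173828125, 250.9543914794922), 9.545268058776855) 0.7
scene lampbox 0.7 [550.1  -6.    2.9]
scene jar 0.59 [594.6  65.6  65.8]
scene holder 0.55 [597.9  -9.1  58. ]
scene marker 0.63 [423.6 -57.2   3.8]
scene beaker 0.58 [ 587.6 -335.6    2.3]
scene washbottle 0.61 [649.9 454.7   2.5]
scene mouse 0.95 [390.7 355.9  -0.4]
scene spatula 0.63 [ 398.  -386.7   -0.8]
((568.078125, -4.991455078125), (210.3840789794922, 258.17974853515625), 9.770919799804688) 0.98
```

Emit:
drive_tool:
  gripper: [1,1,1,1,1,1,1,1,1,1,1,1,1,1,1,1,1,1]
  offset:
    - [-0.0205,0,-0.0253]
    - [-0.0205,0,-0.0253]
    - [-0.0205,0,-0.0253]
    - [-0.0205,0,-0.0253]
    - [-0.0205,0,-0.0253]
    - [-0.0205,0,-0.0253]
    - [-0.0205,0,-0.0253]
    - [-0.0205,0,-0.0253]
    - [-0.0205,0,-0.0253]
    - [-0.0205,0,-0.0253]
    - [-0.0205,0,-0.0253]
    - [-0.0205,0,-0.0253]
    - [-0.0205,0,-0.0253]
    - [-0.0205,0,-0.0253]
    - [-0.0205,0,-0.0253]
    - [-0.0205,0,-0.0253]
    - [0,0,0]
    - [0,0,0]
  turn: [0,0,0,0,0,0,0,0,0,0,0,0,0,0,0,0,0,0]

```text
time_s: 2.8
eef_pos: [450.4, 0.4, 203.8]
ee_rot: [0.6, -0.599, -0.375, 0.375]
force: [0.0, -0.5, 0.0]
grip_width: 0.001
```

Emit:
drive_tool:
  gripper: [1,1,1,1,1,1,1]
  offset:
    - [0,0,0]
    - [0,0,0]
    - [0,0,0]
    - [0,0,0]
    - [0,0,0]
    - [0,0,0]
    - [0,0,0]
  turn: [-7,-7,-7,-7,-7,0,0]

```text
time_s: 3.38
eef_pos: [449.9, 2.2, 204.1]
ee_rot: [-0.459, 0.459, 0.538, -0.538]
force: [0.7, 0.7, 0.2]
grip_width: 0.001
```

```bash
python3 - <<'E'
from h import *
s=ctrl.sense(); print(s["time_s"],s["eef_pos"],s["force"],s["grip_width"]); print(RT(s).round(3))
p,d=ctrl.capture("wrist"); cv2.imwrite("pics/w1.png",p[:,:,::-1]); np.savez("w1.npz",p=p,d=d,pos=s["eef_pos"],R=RT(s))
T=np.array(ctrl.camera_params("wrist")["tool_from_camera"])
for q in ["lampbox","key_a"]:
    for r in ctrl.pinpoint("wrist",q)[:5]:
        w=RT(s)@(T@np.append(r["centre"],1))[:3]+s["eef_pos"]; print(q,r["score"],w.round(1))
E
```

```text
3.3833 [449.89921865   2.24559344 204.09549961] [0.6940848  0.67383298 0.20052235] 0.0006709213312494011
[[-0.158  0.    -0.987]
 [ 0.987  0.    -0.158]
 [ 0.    -1.    -0.   ]]
lampbox 0.63 [552.5  -8.    3.9]
key_a 0.75 [505.9   8.6  66.2]
key_a 0.69 [501.8  54.4  65.5]
key_a 0.64 [525.6 -73.2  61.1]
key_a 0.6 [518.7 -34.2  65.1]
```

View pics/w1.png

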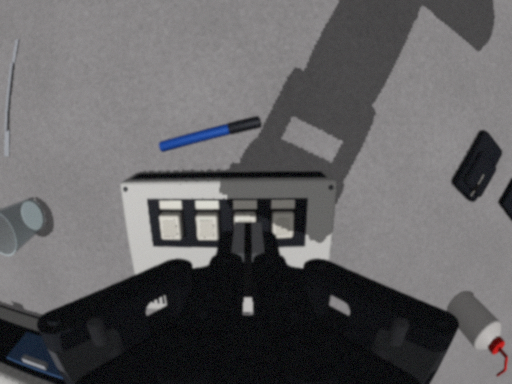

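```bash
cat > w.py <<'E'
from h import *
z=np.load("w1.npz"); p,d=z["p"],z["d"]
P=ctrl.camera_params("wrist"); T=np.array(P["tool_from_camera"]); f=192/np.tan(np.radians(P["fovy"]/2))
v,u=np.mgrid[:384,:512]; dx,dy=u-P["cx"],v-P["cy"]; r=np.hypot(dx,dy)+1e-9; th=r/f
cam=np.dstack([np.tan(th)*dx/r,np.tan(th)*dy/r,np.ones_like(r)])*d[...,None]
W=(cam@T[:3,:3].T+T[:3,3])@z["R"].T+z["pos"]
E
python3 - <<'E'
from w import *
ctr=np.array([553,-7.]);
for c,nm in [((505.9,8.6),"?")]: pass
g=p.astype(int).sum(2)
# pale key pixels in strip region: z 66..82
yaw=np.radians(9.3); ex=np.array([np.cos(yaw),np.sin(yaw)]); ey=np.array([-ex[1],ex[0]])
L=(W[...,:2]-ctr)@np.c_[ex,ey]
reg=(abs(L[...,0]+40)<28)&(abs(L[...,1])<95)&(d>0)&(g>450)
n,lab,st,ce=cv2.connectedComponentsWithStats(reg.astype(np.uint8))
for i in range(1,n):
    if st[i,4]>80:
        m=lab==i; zz=W[...,2][m]
        print(st[i],ce[i].round(1),L[m].mean(0).round(1),W[m].mean(0).round(1),"z med",np.median(zz).round(1),"90%",np.percentile(zz,90).round(1))
q=(W[...,2]>55)&(W[...,2]<70)&(g>450)&(abs(L[...,0])<110)&(abs(L[...,1])<145)
print(cv2.minAreaRect(W[...,:2][q].astype(np.float32)))
print("case z",np.median(W[...,2][(abs(L[...,0]+78)<5)&(abs(L[...,1])<100)]))
cv2.imwrite("pics/w1z.png",cv2.resize(p[120:320,100:420,::-1],None,fx=2.4,fy=2.4,interpolation=2))
E
```

```text
[143 200   9  45 153] [147.2 222. ] [-40.1 -92.8] [ 528.4 -105.1   62.4] z med 62.4 90% 63.3
[160 200  22   9 176] [170.4 204.3] [-63.  -61.6] [500.8 -78.   63.9] z med 63.9 90% 64.8
[195 200  24   9 189] [206.7 204.3] [-63.2 -20. ] [493.9 -37.   64. ] z med 64.0 90% 64.9
[159 216  21  23 436] [169.4 226.9] [-40.6 -61.6] [522.8 -74.4  76.5] z med 76.6 90% 77.5
[196 216  21  24 475] [206.4 227.4] [-40.7 -19.8] [516.1 -33.1  76.4] z med 76.4 90% 77.4
[234 216  22   6 119] [244.2 218.5] [-51.1  21.6] [499.1   6.1  76.2] z med 76.3 90% 77.3
[273 224  20  14 172] [281.4 231.7] [-33.4  62.9] [509.9  49.7  71.9] z med 71.9 90% 73.0
((551.727294921875, -6.021636962890625), (177.23851013183594, 247.9106903076172), 10.183908462524414)
case z 62.41875500583933
```

The wrist picture (turned 180°) shows the four keys at about (281,228), (244,225), (206,227) and (169,227), counted from the robot's left. By depth, the leftmost cap is at about 72 mm and the other three at about 76 mm, so the leftmost is the latched one.

Emit:
drive_tool:
  gripper: [1,1,1,1,1,1,1,1,1]
  offset:
    - [0.0128,0,-0.0198]
    - [0.0128,0,-0.0198]
    - [0.0128,0,-0.0198]
    - [0,0.028,0]
    - [0,0.028,0]
    - [0,0.028,0]
    - [0,0.028,0]
    - [0,0,0]
    - [0,0,0]
  turn: [0,0,0,0,0,0,0,0,0]

```text
time_s: 4.28
eef_pos: [502.3, 49.0, 91.9]
ee_rot: [0.459, -0.458, -0.538, 0.539]
force: [-0.1, 0.1, 1.2]
grip_width: -0.002
```

```bash
python3 - <<'E'
from h import *
for i in range(3):
    s=ctrl.sense(); print(s["time_s"],s["eef_pos"],s["force"])
    p,d=ctrl.capture("scene")
cv2.imwrite("pics/s2.png",cv2.resize(p[150:270,170:330,::-1],None,fx=5,fy=5,interpolation=2))
E
```

```text
4.2833 [502.31977978  48.95193303  91.88985918] [-0.11594206  0.07050838  1.20577523]
4.3333 [503.27724596  48.80612082  93.22348394] [-0.22436652 -0.35702648  1.11170255]
4.3833 [503.71059383  48.73217761  93.80336742] [ 0.17572904  0.05239898 -0.04571631]
```

View pics/w1z.png

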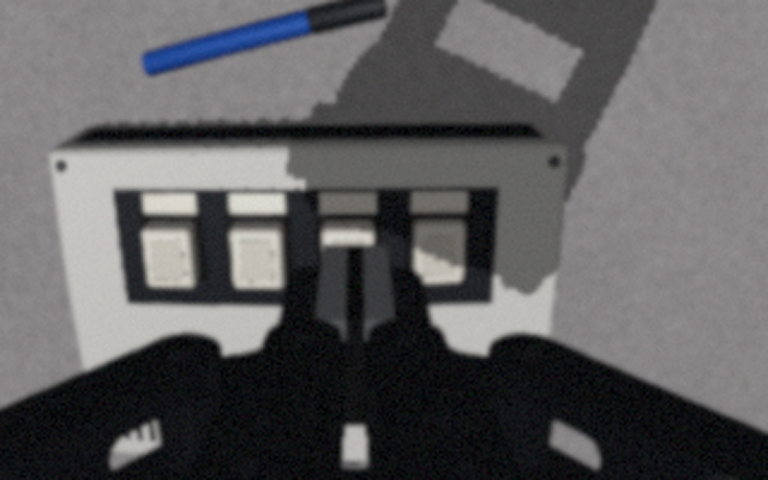

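View pics/s2.png

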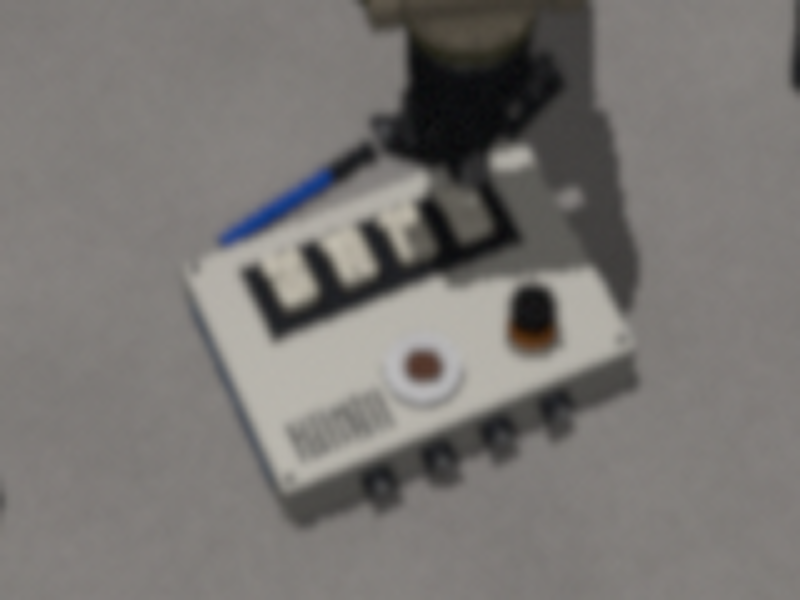

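The scene close-up shows the fingertip (about (455,180)) over the leftmost key. I'll let the arm settle, then go down slowly.

Emit:
drive_tool:
  gripper: [1,1,1,1]
  offset:
    - [0,0,0]
    - [0,0,0]
    - [0,0,0]
    - [0,0,0]
  turn: [0,0,0,0]

```text
time_s: 4.77
eef_pos: [502.8, 48.8, 92.4]
ee_rot: [-0.458, 0.458, 0.539, -0.538]
force: [0.2, -0.3, -0.6]
grip_width: -0.001
```

Emit:
drive_tool:
  gripper: [1,1,1,1,1,1,1]
  offset:
    - [0,0.004,0]
    - [0,0.004,0]
    - [0,0.004,0]
    - [0,0.003,0]
    - [0,0.001,0]
    - [0,0,0]
    - [0,0,0]
  turn: [0,0,0,0,0,0,0]

```text
time_s: 5.35
eef_pos: [502.7, 48.8, 76.0]
ee_rot: [0.458, -0.458, -0.539, 0.539]
force: [0.2, -0.6, -0.5]
grip_width: 0.0
```

Emit:
drive_tool:
  gripper: [1,1,1,1,1]
  offset:
    - [0,0.001,0]
    - [0,0.001,0]
    - [0,0.001,0]
    - [0,0,0]
    - [0,0,0]
  turn: [0,0,0,0,0]

```text
time_s: 5.77
eef_pos: [502.6, 48.8, 73.0]
ee_rot: [0.458, -0.458, -0.539, 0.539]
force: [-0.0, -0.3, 0.5]
grip_width: 0.002
```

Emit:
drive_tool:
  gripper: [1,1,1]
  offset:
    - [0,0.001,0]
    - [0,0,0]
    - [0,0,0]
  turn: [0,0,0]

```text
time_s: 6.02
eef_pos: [502.6, 48.8, 72.0]
ee_rot: [0.458, -0.458, -0.539, 0.539]
force: [0.0, 0.3, -0.1]
grip_width: 0.001
```

Emit:
drive_tool:
  gripper: [1,1,1]
  offset:
    - [0,0.0007,0]
    - [0,0,0]
    - [0,0,0]
  turn: [0,0,0]

```text
time_s: 6.27
eef_pos: [502.7, 48.8, 71.3]
ee_rot: [0.458, -0.458, -0.539, 0.539]
force: [-0.0, 0.8, 0.0]
grip_width: 0.001
```

Emit:
drive_tool:
  gripper: [1,1,1]
  offset:
    - [0,0.0005,0]
    - [0,0,0]
    - [0,0,0]
  turn: [0,0,0]

```text
time_s: 6.52
eef_pos: [502.7, 48.8, 70.8]
ee_rot: [0.458, -0.458, -0.539, 0.539]
force: [-0.5, 0.2, -0.3]
grip_width: -0.002
```

Emit:
drive_tool:
  gripper: [1,1,1]
  offset:
    - [0,0.0005,0]
    - [0,0,0]
    - [0,0,0]
  turn: [0,0,0]

```text
time_s: 6.77
eef_pos: [502.7, 48.9, 70.3]
ee_rot: [0.458, -0.458, -0.539, 0.539]
force: [0.5, 0.7, -0.1]
grip_width: 0.005
```

```bash
python3 - <<'E'
from h import *
for i in range(5):
    s=ctrl.sense(); print(s["eef_pos"].round(2) if hasattr(s["eef_pos"],"round") else s["eef_pos"],s["force"])
    p,d=ctrl.capture("wrist")
cv2.imwrite("pics/w2.png",p[:,:,::-1])
E
```

```text
[502.65  48.85  70.27] [ 0.51345385  0.72713979 -0.050179  ]
[502.65  48.83  70.28] [0.19408689 0.10915222 0.10820727]
[502.69  48.84  70.3 ] [0.36907215 0.20085261 1.01113008]
[502.68  48.85  70.32] [-0.13828947 -0.02953719  0.63774796]
[502.68  48.84  70.31] [-0.09762269 -0.92270406  0.34847847]
```

View pics/w2.png

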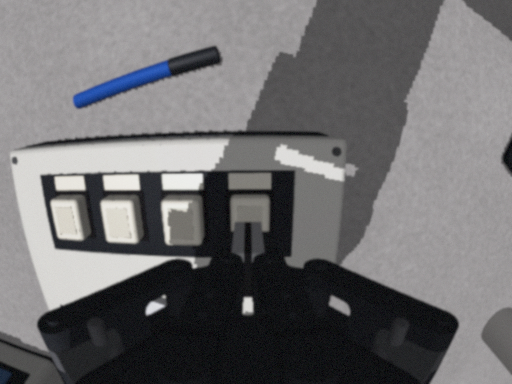

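Emit:
drive_tool:
  gripper: [1,1]
  offset:
    - [0,0.0005,0]
    - [0,0,0]
  turn: [0,0]

```text
time_s: 7.18
eef_pos: [502.6, 48.8, 69.7]
ee_rot: [0.458, -0.458, -0.539, 0.539]
force: [0.9, -0.0, 0.2]
grip_width: -0.0
```

```bash
cat > fz.py <<'E'
from h import *
F=[];Z=[];Q=[]
for i in range(6):
    s=ctrl.sense(); F.append(s["force"]);Z.append(s["eef_pos"]);Q.append(s["tau"])
    p,d=ctrl.capture("scene")
print(s["time_s"],np.mean(Z,0).round(2),np.mean(F,0).round(2),np.std(F,0).round(2),np.mean(Q,0).round(2)[1:3])
E
python3 fz.py
```

```text
7.4333 [502.67  48.83  69.77] [-0.11  0.26 -0.05] [0.65 0.63 0.44] [-41.74 -21.51]
```

```bash
python3 - <<'E'
from h import *
s=ctrl.sense()
p,d=ctrl.capture("wrist"); cv2.imwrite("pics/w3.png",cv2.resize(p[160:280,170:330,::-1],None,fx=5,fy=5,interpolation=2))
np.savez("w1.npz",p=p,d=d,pos=s["eef_pos"],R=RT(s))
import w
W=w.W
for v in range(186,262,4): print(v,[tuple(int(round(x)) for x in W[v,u]) for u in (236,242,248,254,262)], p[v,248])
yaw=np.radians(9.2); ex=np.array([np.cos(yaw),np.sin(yaw)]); ey=np.array([-ex[1],ex[0]])
L=(W[...,:2]-[552.2,-6.3])@np.c_[ex,ey]
for y in (63,21,-21,-63):
    m=(abs(L[...,0]+48)<4)&(abs(L[...,1]-y)<8)&(d>0)&(W[...,2]<85); print(y,np.median(W[...,2][m]),m.sum())
m=(abs(L[...,0]+78)<5)&(abs(L[...,1])<100);print(np.median(W[...,2][m]))
E
```

```text
186 [(484, 38, 64), (484, 42, 65), (483, 46, 64), (483, 49, 64), (482, 54, 64)] [128 126 121]
190 [(487, 39, 63), (486, 42, 65), (486, 46, 64), (485, 50, 63), (484, 55, 64)] [46 46 46]
194 [(490, 39, 64), (489, 43, 64), (488, 46, 64), (488, 50, 64), (487, 55, 63)] [54 54 51]
198 [(490, 39, 70), (489, 43, 70), (489, 47, 70), (488, 50, 71), (487, 55, 71)] [109 109 105]
202 [(492, 40, 73), (492, 43, 72), (491, 47, 72), (490, 50, 73), (489, 55, 72)] [127 125 121]
206 [(494, 40, 72), (494, 44, 71), (493, 47, 72), (493, 51, 73), (492, 56, 72)] [115 112 108]
210 [(497, 41, 72), (496, 44, 74), (496, 48, 71), (496, 51, 71), (494, 56, 73)] [118 116 111]
214 [(500, 41, 71), (499, 45, 72), (498, 48, 72), (497, 52, 73), (497, 57, 71)] [118 115 109]
218 [(502, 41, 72), (501, 45, 72), (501, 49, 71), (500, 52, 72), (500, 57, 72)] [117 115 110]
222 [(493, 41, 102), (492, 44, 102), (492, 47, 101), (491, 50, 102), (502, 57, 71)] [61 61 56]
226 [(493, 41, 105), (492, 44, 107), (492, 47, 107), (492, 50, 106), (437, 38, 240)] [16 16 15]
230 [(492, 41, 113), (492, 44, 112), (492, 47, 111), (491, 50, 112), (507, 58, 72)] [9 9 9]
234 [(492, 42, 117), (492, 44, 118), (492, 47, 116), (491, 50, 118), (490, 53, 117)] [11 13 13]
238 [(492, 42, 121), (492, 44, 121), (491, 47, 122), (491, 50, 121), (490, 53, 121)] [16 19 13]
242 [(493, 42, 125), (492, 44, 125), (491, 47, 126), (491, 49, 126), (491, 53, 125)] [ 2  5 11]
246 [(493, 42, 128), (492, 45, 129), (492, 47, 129), (492, 50, 128), (490, 53, 130)] [12 12 11]
250 [(492, 42, 132), (492, 45, 132), (492, 47, 132), (491, 49, 133), (491, 53, 132)] [15 15 16]
254 [(491, 42, 138), (493, 45, 135), (492, 47, 135), (491, 49, 135), (489, 52, 138)] [24 23 26]
258 [(491, 42, 142), (494, 45, 135), (494, 47, 134), (491, 49, 140), (489, 52, 142)] [20 19 19]
63 72.07456030612605 345
21 76.70073864387541 335
-21 76.60468287501328 274
-63 76.70772352602106 206
62.424117744329806
```

View pics/w3.png

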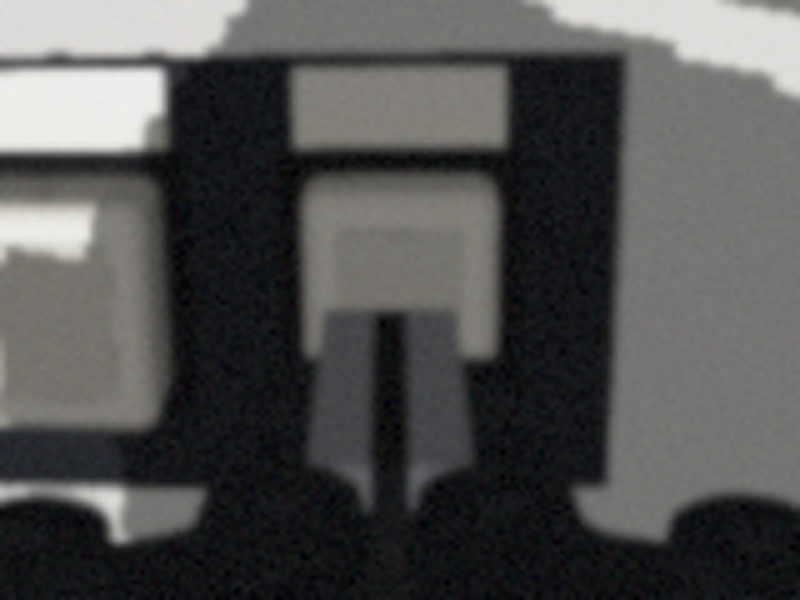

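```bash
python3 - <<'E'
from h import *
s=ctrl.sense(); print(s["joints"],s["eef_pos"])
p,d=ctrl.capture("scene"); cv2.imwrite("pics/s3.png",cv2.resize(p[140:240,190:323,::-1],None,fx=6,fy=6,interpolation=2))
P=ctrl.camera_params("scene"); f=192/np.tan(np.radians(P["fovy"]/2)); V=np.array(P["view"])
for z in (70,100): 
    c=(V@[502.7,48.8,z,1])[:3]; print(z,c,f*c[0]/c[2]+P["cx"],f*c[1]/c[2]+P["cy"])
v,u=np.mgrid[:384,:512]
cam=np.dstack([(u-P["cx"])/f*d,(v-P["cy"])/f*d,d]); W=(cam-V[:3,3])@V[:3,:3]
for v in range(176,190): print(v,[tuple(int(x) for x in W[v,u]) for u in range(256,272,3)])
E
```

```text
[-1.35523475e-01  4.21358506e-01  1.72607125e+00 -4.33193025e-05
  9.94143879e-01 -1.86741469e+00] [502.6834037   48.82032956  69.79851064]
70 [  20.90037984    9.51752321 1546.73061541] 262.7832534916649 193.0683768548329
100 [  20.69699521   -5.60815005 1520.82361552] 262.8280597062447 188.49685686793234
176 [(520, 22, 215), (532, 28, 231), (536, 36, 235), (537, 45, 232), (537, 54, 227), (518, 70, 193)]
177 [(516, 22, 203), (517, 31, 201), (538, 36, 231), (539, 44, 229), (518, 60, 190), (497, 76, 152)]
178 [(519, 22, 202), (514, 32, 190), (523, 39, 201), (513, 52, 181), (520, 60, 187), (505, 74, 158)]
179 [(517, 22, 192), (518, 31, 191), (522, 40, 194), (508, 53, 166), (517, 61, 177), (507, 74, 155)]
180 [(516, 22, 185), (515, 32, 180), (520, 40, 184), (508, 53, 160), (515, 61, 168), (511, 72, 157)]
181 [(499, 26, 150), (509, 34, 164), (520, 40, 178), (509, 53, 156), (514, 62, 159), (511, 73, 150)]
182 [(504, 25, 152), (503, 35, 147), (520, 41, 172), (509, 53, 149), (513, 62, 152), (464, 87, 63)]
183 [(512, 23, 160), (509, 34, 151), (518, 41, 162), (512, 52, 149), (512, 63, 143), (470, 86, 67)]
184 [(516, 22, 162), (512, 33, 150), (516, 42, 152), (514, 52, 146), (466, 77, 57), (473, 85, 66)]
185 [(519, 21, 161), (511, 33, 142), (515, 42, 144), (511, 53, 134), (472, 75, 62), (477, 84, 65)]
186 [(518, 21, 153), (504, 35, 125), (519, 41, 146), (510, 53, 126), (475, 74, 61), (480, 83, 65)]
187 [(520, 21, 151), (503, 35, 117), (511, 43, 125), (513, 52, 125), (481, 72, 64), (482, 83, 61)]
188 [(474, 32, 64), (1245, -158, 1410), (510, 43, 118), (513, 52, 119), (485, 71, 64), (485, 82, 59)]
189 [(474, 32, 57), (480, 41, 63), (510, 43, 111), (511, 53, 109), (486, 71, 60), (488, 81, 59)]
```

View pics/s3.png

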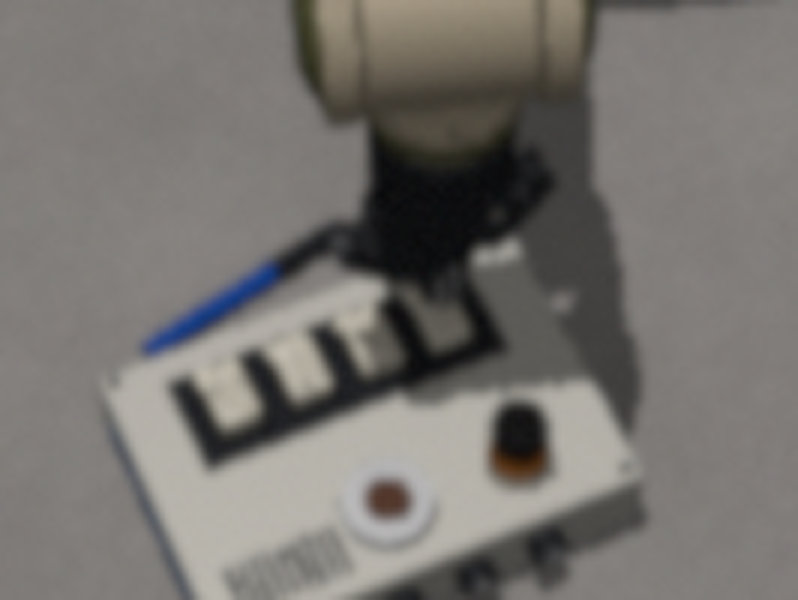

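```bash
python3 - <<'E'
from h import *
print(ctrl.grip_depth)
p,d=ctrl.capture("scene")
P=ctrl.camera_params("scene"); f=192/np.tan(np.radians(P["fovy"]/2)); V=np.array(P["view"])
v,u=np.mgrid[:384,:512]
cam=np.dstack([(u-P["cx"])/f*d,(v-P["cy"])/f*d,d]); W=(cam-V[:3,3])@V[:3,:3]
for v in range(186,198): print(v,[tuple(int(x) for x in W[v,u]) for u in range(258,270)])
E
```

```text
18.700000000000003
186 [(518, 28, 150), (508, 34, 131), (509, 37, 131), (517, 38, 144), (516, 42, 140), (513, 46, 135), (514, 49, 134), (511, 53, 128), (512, 56, 127), (509, 60, 121), (476, 74, 62), (476, 77, 60)]
187 [(472, 40, 64), (505, 35, 120), (510, 37, 127), (510, 40, 125), (512, 43, 128), (514, 45, 130), (514, 49, 129), (513, 53, 124), (512, 56, 122), (509, 60, 115), (480, 73, 63), (483, 75, 67)]
188 [(476, 39, 64), (505, 35, 113), (508, 37, 117), (509, 40, 118), (511, 43, 119), (516, 45, 127), (516, 48, 125), (513, 53, 119), (511, 56, 114), (506, 61, 104), (479, 73, 54), (484, 75, 61)]
189 [(484, 37, 71), (482, 41, 66), (510, 37, 114), (511, 40, 114), (508, 44, 108), (513, 46, 115), (513, 49, 113), (512, 53, 110), (512, 56, 109), (485, 68, 60), (487, 71, 62), (489, 74, 63)]
190 [(481, 37, 60), (484, 40, 64), (511, 36, 109), (513, 39, 112), (511, 43, 106), (514, 46, 110), (515, 49, 111), (514, 52, 107), (513, 56, 104), (491, 66, 63), (492, 69, 63), (491, 73, 60)]
191 [(490, 35, 68), (494, 37, 74), (495, 41, 75), (494, 44, 72), (511, 43, 101), (515, 45, 105), (496, 54, 70), (4
[... 482 characters left out ...]
, 39, 69), (504, 42, 69), (509, 44, 77), (507, 48, 72), (506, 51, 68), (511, 53, 76), (510, 57, 72), (509, 61, 70), (507, 65, 64), (510, 68, 68)]
195 [(503, 32, 65), (501, 36, 59), (503, 39, 62), (512, 40, 77), (512, 43, 75), (509, 47, 68), (512, 50, 72), (511, 54, 69), (513, 56, 72), (512, 60, 68), (512, 64, 66), (512, 67, 65)]
196 [(505, 31, 63), (508, 34, 66), (513, 36, 74), (511, 40, 68), (513, 43, 71), (515, 46, 72), (515, 49, 72), (515, 53, 69), (518, 55, 73), (518, 58, 72), (516, 63, 67), (516, 66, 64)]
197 [(510, 30, 64), (510, 33, 64), (509, 37, 60), (511, 40, 62), (515, 42, 68), (519, 45, 73), (517, 48, 69), (516, 52, 65), (515, 56, 60), (515, 60, 59), (517, 62, 61), (519, 65, 64)]
```

Both cameras put the real fingertips at about z = 101–103 mm while the TCP reads 70, so the tips are about 31 mm short of the reported TCP. That also explains why there was no contact. I'll go on down, led by the force.

Emit:
drive_tool:
  gripper: [1,1,1,1,1,1,1,1]
  offset:
    - [0,0.006,0]
    - [0,0.006,0]
    - [0,0.005,0]
    - [0,0.004,0]
    - [0,0.002,0]
    - [0,0,0]
    - [0,0,0]
    - [0,0,0]
  turn: [0,0,0,0,0,0,0,0]

```text
time_s: 8.3
eef_pos: [502.8, 48.8, 47.0]
ee_rot: [-0.458, 0.458, 0.539, -0.539]
force: [0.6, -0.7, -0.1]
grip_width: 0.001
```

```bash
python3 - <<'E'
from h import *
s=ctrl.sense(); print(s["eef_pos"],s["force"])
p,d=ctrl.capture("wrist"); cv2.imwrite("pics/w4.png",cv2.resize(p[160:280,170:330,::-1],None,fx=5,fy=5,interpolation=2))
np.savez("w1.npz",p=p,d=d,pos=s["eef_pos"],R=RT(s))
import w
W=w.W
for v in range(200,240,2): print(v,[tuple(int(round(x)) for x in W[v,u]) for u in (238,242,246,250,254,258)])
p,d=ctrl.capture("scene")
P=ctrl.camera_params("scene"); f=192/np.tan(np.radians(P["fovy"]/2)); V=np.array(P["view"])
v,u=np.mgrid[:384,:512]
cam=np.dstack([(u-P["cx"])/f*d,(v-P["cy"])/f*d,d]); W=(cam-V[:3,3])@V[:3,:3]
for v in range(190,199): print(v,[tuple(int(x) for x in W[v,u]) for u in range(258,270)])
E
```

```text
[502.84151671  48.80800184  46.98313754] [ 0.59382233 -0.67329906 -0.13925234]
200 [(486, 41, 64), (486, 43, 64), (485, 45, 65), (485, 47, 64), (485, 49, 63), (484, 51, 64)]
202 [(487, 41, 64), (487, 43, 64), (487, 45, 63), (486, 47, 64), (486, 49, 64), (485, 51, 65)]
204 [(488, 41, 65), (488, 43, 65), (488, 45, 64), (487, 47, 64), (487, 49, 64), (486, 52, 65)]
206 [(489, 41, 64), (489, 43, 65), (488, 45, 65), (488, 48, 64), (488, 50, 64), (487, 52, 65)]
208 [(490, 41, 66), (490, 43, 66), (489, 45, 67), (489, 48, 66), (488, 50, 68), (487, 52, 68)]
210 [(490, 41, 69), (489, 43, 69), (489, 45, 71), (488, 47, 70), (488, 50, 70), (488, 52, 70)]
212 [(490, 41, 71), (490, 43, 72), (489, 46, 71), (490, 48, 70), (489, 50, 72), (488, 52, 71)]
214 [(491, 42, 71), (491, 44, 72), (490, 46, 72), (490, 48, 72), (490, 50, 71), (489, 52, 72)]
216 [(492, 42, 72), (492, 44, 72), (491, 46, 72), (491, 48, 71), (491, 50, 72), (491, 52, 71)]
218 [(493, 42, 72), (493, 44, 72), (493, 46, 72), (492, 48, 72), (492, 50, 71), (492, 52, 72)]
220 [(495, 42, 71), (494, 44, 73), (494, 46, 71), (493, 48, 72), (493, 
[... 1858 characters left out ...]
, 39, 60), (511, 40, 75), (509, 44, 70), (511, 47, 72), (512, 50, 73), (511, 53, 69), (511, 57, 67), (514, 60, 71), (514, 63, 69), (516, 66, 72)]
196 [(505, 31, 63), (507, 34, 64), (507, 37, 63), (512, 40, 70), (515, 42, 73), (516, 45, 74), (514, 49, 69), (515, 52, 70), (515, 56, 68), (516, 59, 68), (514, 63, 64), (514, 67, 62)]
197 [(508, 30, 61), (507, 34, 57), (509, 37, 60), (510, 40, 60), (516, 42, 70), (519, 45, 73), (516, 49, 67), (517, 52, 67), (517, 56, 64), (518, 59, 65), (520, 61, 68), (518, 66, 62)]
198 [(514, 29, 65), (512, 33, 60), (514, 36, 62), (516, 39, 64), (518, 41, 66), (518, 45, 64), (518, 48, 64), (519, 51, 64), (519, 55, 62), (522, 57, 66), (521, 61, 62), (523, 64, 65)]
```

View pics/w4.png

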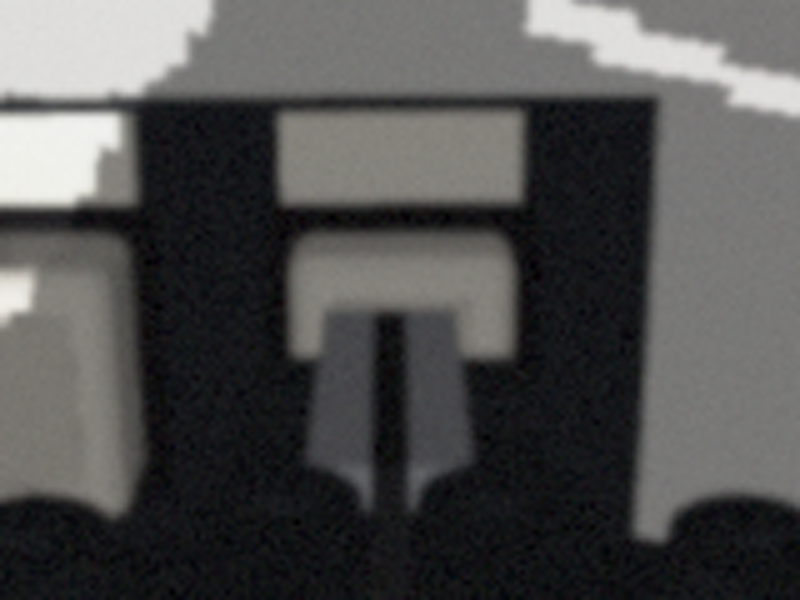

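Emit:
drive_tool:
  gripper: [1,1,1,1,1,1]
  offset:
    - [0,0.002,0]
    - [0,0.002,0]
    - [0,0.001,0]
    - [0,0.0005,0]
    - [0,0,0]
    - [0,0,0]
  turn: [0,0,0,0,0,0]

```text
time_s: 8.9
eef_pos: [502.9, 48.8, 41.5]
ee_rot: [-0.458, 0.458, 0.539, -0.538]
force: [1.2, 0.1, 4.6]
grip_width: -0.001
```

Emit:
drive_tool:
  gripper: [1,1,1]
  offset:
    - [0,0.0005,0]
    - [0,0,0]
    - [0,0,0]
  turn: [0,0,0]

```text
time_s: 9.15
eef_pos: [502.9, 48.8, 40.9]
ee_rot: [-0.458, 0.458, 0.539, -0.538]
force: [0.8, 0.2, 3.4]
grip_width: -0.002
```

Emit:
drive_tool:
  gripper: [1,1,1]
  offset:
    - [0,0.0005,0]
    - [0,0,0]
    - [0,0,0]
  turn: [0,0,0]

```text
time_s: 9.4
eef_pos: [502.9, 48.8, 40.4]
ee_rot: [-0.458, 0.458, 0.539, -0.538]
force: [1.8, 0.2, 3.9]
grip_width: -0.0
```

Emit:
drive_tool:
  gripper: [1,1,1,1]
  offset:
    - [0,-0.004,0]
    - [0,-0.006,0]
    - [0,0,0]
    - [0,0,0]
  turn: [0,0,0,0]

```text
time_s: 9.73
eef_pos: [502.3, 48.9, 50.3]
ee_rot: [0.458, -0.458, -0.539, 0.539]
force: [-0.1, -1.0, 0.1]
grip_width: -0.002
```

```bash
cat > kz.py <<'E'
from h import *
s=ctrl.sense()
p,d=ctrl.capture("wrist")
np.savez("w1.npz",p=p,d=d,pos=s["eef_pos"],R=RT(s))
import w
W=w.W
yaw=np.radians(9.2); ex=np.array([np.cos(yaw),np.sin(yaw)]); ey=np.array([-ex[1],ex[0]])
L=(W[...,:2]-[552.2,-6.3])@np.c_[ex,ey]
print(s["time_s"],np.round(s["eef_pos"],1),np.round(s["force"],1))
for y in (63,21,-21,-63):
    m=(abs(L[...,0]+51)<2)&(abs(L[...,1]-y)<9)&(d>0)&(W[...,2]<85)&(W[...,2]>65); print(y,np.median(W[...,2][m]).round(2),m.sum())
    m=(L[...,0]>-54)&(L[...,0]<-26)&(abs(L[...,1]-y)<9)&(d>0)&(W[...,2]<80)&(W[...,2]>66); print("   ",np.median(W[...,2][m]).round(2),m.sum())
E
python3 kz.py
```

```text
9.7333 [502.3  48.9  50.3] [-0.1 -1.   0.1]
63 76.6 306
    76.27 397
21 76.4 245
    76.63 1494
-21 76.36 183
    76.62 1254
-63 76.27 135
    76.6 922
```

Key 1 now measures at the same height as the others, so my three batched steps pushed it past 7 mm and freed it too early. The contact height was about 3 mm higher than the pictures suggested. No second key was involved. I'll recalibrate the contact height in small single steps, re-latch that same key to restore the starting state, and then do the taps properly.

Emit:
drive_tool:
  gripper: [1,1,1,1]
  offset:
    - [0,0.001,0]
    - [0,0.001,0]
    - [0,0,0]
    - [0,0,0]
  turn: [0,0,0,0]

```text
time_s: 10.12
eef_pos: [502.4, 48.9, 48.1]
ee_rot: [0.458, -0.458, -0.538, 0.539]
force: [-1.5, -0.1, 1.8]
grip_width: -0.001
```

```bash
python3 fz.py
```

```text
10.3667 [502.53  48.86  48.22] [-0.74  0.13  1.4 ] [0.65 0.62 0.28] [-41.75 -20.67]
```

Emit:
drive_tool:
  gripper: [1,1,1,1,1,1]
  offset:
    - [0,0.002,0]
    - [0,0.002,0]
    - [0,0.002,0]
    - [0,0.001,0]
    - [0,0,0]
    - [0,0,0]
  turn: [0,0,0,0,0,0]

```text
time_s: 10.92
eef_pos: [502.8, 48.8, 41.3]
ee_rot: [-0.458, 0.458, 0.539, -0.539]
force: [-0.6, 0.8, 3.7]
grip_width: -0.001
```

Emit:
drive_tool:
  gripper: [1,1,1,1,1,1]
  offset:
    - [0,-0.003,0]
    - [0,-0.003,0]
    - [0,-0.003,0]
    - [0,-0.001,0]
    - [0,0,0]
    - [0,0,0]
  turn: [0,0,0,0,0,0]

```text
time_s: 11.42
eef_pos: [502.6, 48.8, 51.2]
ee_rot: [0.458, -0.458, -0.539, 0.539]
force: [-0.8, 0.5, 0.0]
grip_width: -0.0
```

```bash
python3 kz.py
```

```text
11.4167 [502.6  48.8  51.2] [-0.8  0.5  0. ]
63 72.01 294
    71.87 494
21 76.35 251
    76.62 1507
-21 76.33 187
    76.58 1232
-63 76.31 132
    76.57 923
```

Key 1 is latched again (72.0 mm) and the others are up (76.3–76.6 mm), so the starting state is back. Next I tap key 1 lightly; contact should come at about 44.2.

Emit:
drive_tool:
  gripper: [1,1,1,1,1,1]
  offset:
    - [0,0.003,0]
    - [0,0.002,0]
    - [0,0.001,0]
    - [0,0.0005,0]
    - [0,0,0]
    - [0,0,0]
  turn: [0,0,0,0,0,0]

```text
time_s: 11.97
eef_pos: [502.7, 48.8, 44.8]
ee_rot: [0.458, -0.458, -0.539, 0.539]
force: [-0.9, 0.6, -0.3]
grip_width: 0.001
```

```bash
python3 fz.py
```

```text
12.2167 [502.71  48.83  44.84] [-0.23  0.26 -0.24] [0.38 0.5  0.22] [-42.34 -20.44]
```

Emit:
drive_tool:
  gripper: [1,1,1]
  offset:
    - [0,0.0005,0]
    - [0,0.0003,0]
    - [0,0,0]
  turn: [0,0,0]

```text
time_s: 12.52
eef_pos: [502.7, 48.8, 44.1]
ee_rot: [-0.458, 0.458, 0.539, -0.539]
force: [-0.4, -0.6, 3.5]
grip_width: 0.002
```

```bash
python3 fz.py
```

```text
12.7667 [502.75  48.83  44.14] [-0.8   0.02  2.87] [0.48 0.77 0.42] [-41.14 -19.97]
```

Emit:
drive_tool:
  gripper: [1,1,1,1,1,1,1,1,1]
  offset:
    - [0,-0.005,0]
    - [0,-0.005,0]
    - [0,0,0]
    - [-0.014,0,0]
    - [-0.014,0,0]
    - [-0.014,0,0]
    - [0,0,0]
    - [0,0,0]
    - [0,0,0]
  turn: [0,0,0,0,0,0,0,0,0]

```text
time_s: 13.57
eef_pos: [509.2, 7.8, 54.0]
ee_rot: [-0.458, 0.458, 0.539, -0.539]
force: [0.1, 0.5, -0.2]
grip_width: 0.002
```

```bash
python3 kz.py
```

```text
13.5667 [509.2   7.8  54. ] [ 0.1  0.5 -0.2]
63 71.74 220
    72.06 1370
21 76.29 264
    76.13 536
-21 76.3 231
    76.6 1526
-63 76.23 195
    76.57 1249
```

Key 1 is still latched at 72. Now key 2.

Emit:
drive_tool:
  gripper: [1,1,1,1,1,1]
  offset:
    - [0,0.002,0]
    - [0,0.002,0]
    - [0,0.001,0]
    - [0,0.001,0]
    - [0,0,0]
    - [0,0,0]
  turn: [0,0,0,0,0,0]

```text
time_s: 14.12
eef_pos: [509.4, 7.5, 48.0]
ee_rot: [-0.458, 0.458, 0.539, -0.539]
force: [-0.8, 0.2, 0.3]
grip_width: -0.002
```

```bash
python3 fz.py
```

```text
14.3667 [509.43   7.43  48.06] [-0.52  0.93  1.3 ] [0.23 0.56 0.5 ] [-42.13 -20.61]
```

Emit:
drive_tool:
  gripper: [1,1,1]
  offset:
    - [0,0.001,0]
    - [0,0,0]
    - [0,0,0]
  turn: [0,0,0]

```text
time_s: 14.67
eef_pos: [509.5, 7.4, 47.0]
ee_rot: [-0.458, 0.458, 0.539, -0.539]
force: [0.2, 0.5, 2.7]
grip_width: -0.001
```

```bash
python3 fz.py
```

```text
14.9167 [509.5    7.35  47.03] [0.15 0.92 2.25] [0.46 0.26 0.28] [-41.86 -20.18]
```

Emit:
drive_tool:
  gripper: [1,1,1,1,1,1,1,1,1]
  offset:
    - [0,-0.003,0]
    - [0,-0.004,0]
    - [0,0,0]
    - [-0.014,0,0]
    - [-0.014,0,0]
    - [-0.014,0,0]
    - [0,0,0]
    - [0,0,0]
    - [0,0,0]
  turn: [0,0,0,0,0,0,0,0,0]

```text
time_s: 15.72
eef_pos: [515.9, -33.6, 53.9]
ee_rot: [0.458, -0.458, -0.539, 0.539]
force: [-0.4, 0.0, -0.5]
grip_width: 0.003
```

```bash
python3 kz.py
```

```text
15.7167 [515.9 -33.6  53.9] [-0.4  0.  -0.5]
63 71.76 174
    72.02 1096
21 76.2 227
    76.53 1469
-21 76.31 262
    75.95 603
-63 76.24 236
    76.55 1562
```

Key 2 was tapped with about 2.2 N and sprang back. Now key 3.

Emit:
drive_tool:
  gripper: [1,1,1,1,1,1,1]
  offset:
    - [0,0.002,0]
    - [0,0.002,0]
    - [0,0.001,0]
    - [0,0.001,0]
    - [0,0.0007,0]
    - [0,0,0]
    - [0,0,0]
  turn: [0,0,0,0,0,0,0]

```text
time_s: 16.35
eef_pos: [516.1, -34.0, 47.3]
ee_rot: [-0.458, 0.458, 0.539, -0.539]
force: [-0.7, 0.5, 1.2]
grip_width: -0.001
```

```bash
python3 fz.py
```

```text
16.6 [516.17 -34.03  47.37] [-0.68  1.21  1.94] [0.29 0.48 0.61] [-42.79 -20.75]
```

Emit:
drive_tool:
  gripper: [1,1,1,1,1,1,1,1,1]
  offset:
    - [0,-0.003,0]
    - [0,-0.0037,0]
    - [0,0,0]
    - [-0.014,0,0]
    - [-0.014,0,0]
    - [-0.014,0,0]
    - [0,0,0]
    - [0,0,0]
    - [0,0,0]
  turn: [0,0,0,0,0,0,0,0,0]

```text
time_s: 17.4
eef_pos: [522.7, -75.8, 53.8]
ee_rot: [0.459, -0.458, -0.538, 0.538]
force: [0.6, -0.4, -0.4]
grip_width: 0.0
```

```bash
python3 kz.py
```

```text
17.4 [522.7 -75.8  53.8] [ 0.6 -0.4 -0.4]
63 71.69 123
    72.0 806
21 76.24 188
    76.54 1159
-21 76.18 233
    76.45 1518
-63 76.18 277
    75.84 599
```

Emit:
drive_tool:
  gripper: [1,1,1,1,1,1,1]
  offset:
    - [0,0.002,0]
    - [0,0.002,0]
    - [0,0.001,0]
    - [0,0.001,0]
    - [0,0.0007,0]
    - [0,0,0]
    - [0,0,0]
  turn: [0,0,0,0,0,0,0]

```text
time_s: 18.03
eef_pos: [522.9, -75.4, 47.3]
ee_rot: [-0.458, 0.458, 0.539, -0.539]
force: [-0.3, 1.6, 2.4]
grip_width: 0.001
```

```bash
python3 fz.py
```

```text
18.2833 [522.92 -75.48  47.37] [-0.44  1.27  2.04] [0.2  0.34 0.4 ] [-43.91 -21.01]
```

Key 4 was tapped with about 2.0 N. Now I lift off, check, and go back to key 1.

Emit:
drive_tool:
  gripper: [1,1,1,1,1,1,1,1,1,1,1,1]
  offset:
    - [0,-0.005,0]
    - [0,-0.005,0]
    - [0,0,0]
    - [0,0,0]
    - [0.021,0,0]
    - [0.021,0,0]
    - [0.021,0,0]
    - [0.021,0,0]
    - [0.021,0,0]
    - [0.021,0,0]
    - [0,0,0]
    - [0,0,0]
  turn: [0,0,0,0,0,0,0,0,0,0,0,0]

```text
time_s: 19.33
eef_pos: [502.6, 49.3, 57.3]
ee_rot: [0.458, -0.458, -0.539, 0.539]
force: [0.2, -0.5, -0.0]
grip_width: -0.004
```

```bash
python3 fz.py; python3 kz.py
```

```text
19.5833 [502.82  48.36  57.27] [ 0.1  -0.3   0.04] [0.64 0.39 0.31] [-42.19 -20.86]
19.6333 [502.8  48.1  57.2] [-0.8 -0.5 -0.2]
63 71.81 230
    71.92 584
21 76.35 221
    76.55 1443
-21 76.34 187
    76.58 1218
-63 76.23 138
    76.61 893
```

Emit:
drive_tool:
  gripper: [1,1,1,1,1,1,1,1,1]
  offset:
    - [0,0.004,0]
    - [0,0.004,0]
    - [0,0.003,0]
    - [0,0.002,0]
    - [0,0.002,0]
    - [0,0.001,0]
    - [0,0.0008,0]
    - [0,0,0]
    - [0,0,0]
  turn: [0,0,0,0,0,0,0,0,0]

```text
time_s: 20.43
eef_pos: [502.6, 48.8, 40.6]
ee_rot: [0.458, -0.458, -0.539, 0.539]
force: [-2.6, -0.4, 4.2]
grip_width: -0.0
```

```bash
python3 fz.py
```

```text
20.6833 [502.63  48.84  40.6 ] [-2.84 -0.45  4.24] [0.32 0.3  0.48] [-40.83 -20.6 ]
```

Emit:
drive_tool:
  gripper: [1,1,1,1,1,1,1,1]
  offset:
    - [0,-0.005,0]
    - [0,-0.006,0]
    - [0,-0.01,0]
    - [0,-0.02,0]
    - [0,-0.02,0]
    - [0,0,0]
    - [0,0,0]
    - [0,0,0]
  turn: [0,0,0,0,0,0,0,0]

```text
time_s: 21.4
eef_pos: [502.5, 48.9, 101.4]
ee_rot: [0.458, -0.458, -0.539, 0.539]
force: [0.1, 0.4, -0.9]
grip_width: 0.001
```

```bash
python3 kz.py; python3 - <<'E'
from h import *
p,d=ctrl.capture("top")
cv2.imwrite("pics/t9.png",p[:,:,::-1])
for q in ["jar","holder","marker","beaker","washbottle","mouse","spatula"]:
    for r in ctrl.pinpoint("top",q)[:1]:
        V=np.array(ctrl.camera_params("top")["view"]); w=np.linalg.inv(V)@np.append(r["centre"],1)
        print(q,round(r["score"],2),w[:3].round(1))
E
```

```text
21.4 [502.5  48.9 101.4] [ 0.1  0.4 -0.9]
63 76.43 157
    76.66 913
21 76.46 147
    76.64 950
-21 76.54 131
    76.65 863
-63 76.15 98
    76.6 701
holder 0.64 [597.3  -5.5  59.1]
marker 0.66 [ 4.267e+02 -5.600e+01  1.000e-01]
beaker 0.63 [ 584.4 -335.     2.9]
washbottle 0.55 [653.9 457.7  -3.1]
mouse 0.92 [389.8 358.    2.3]
spatula 0.53 [ 397.2 -387.4   -1. ]
```

View pics/t9.png

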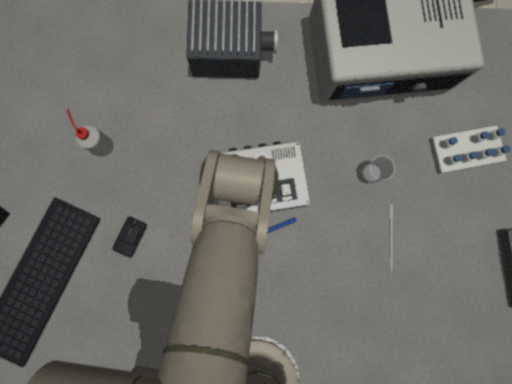

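All four caps are level at about 76.5 mm. The top picture shows the loose things where they were, with only the jar hidden under the arm. I'll check the jar in the scene camera, then hand in.

```bash
python3 - <<'E'
from h import *
ctrl.capture("scene")
for q in ["jar","holder"]:
    for r in ctrl.pinpoint("scene",q)[:1]:
        V=np.array(ctrl.camera_params("scene")["view"]); w=np.linalg.inv(V)@np.append(r["centre"],1)
        print(q,round(r["score"],2),w[:3].round(1))
print(ctrl.finish_job())
E
```

```text
holder 0.65 [601.5  -6.   58.1]
the job is handed in; nothing more can be done
None
```

The job is handed in with all four keys up, but it was not a clean run: my first tap on the latched key freed it by mistake.

**What went wrong:** The leftmost key was the latched one. The real fingertips sit about 27 mm above the reported TCP, which I had not allowed for. I also sent three downward steps in a row without checking the force between them. Together they pushed that key past its release depth, and it sprang up too early.

**How I mended it:** I pressed the same key down again until it latched, and the wrist depth showed it back at the latched height. No second key was down at any time, but this does break the instruction that no key change state on its tap. Whether the judge accepts it, I can't tell.

**The run after that:**
- **Taps:** I tapped the keys from left to right with about 2.9, 2.2, 1.9 and 2.0 N. None changed state.
- **Release:** I lifted off and checked that the left key was still latched. Then I pressed it down with about 4.2 N, and it sprang up when let go.

**Last checks:**
- **Keys:** All four caps measured 76.2–76.5 mm, which is up.
- **Loose things:** The holder, marker, beaker, spatula, mouse and wash bottle were all within about 5 mm of where they started, which is within measuring error.
- **Jar:** I could not measure it at the end. The arm hid it from the top camera, and the network did not find it in the scene picture. By my estimate the gripper stayed over 30 mm clear of it to the side, and no force reading suggested contact.
- **Arm:** It ended clear of everything at about 21.5 s of the 45 s allowed.

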